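# Take the prototype stack apart

### The job

Take the stacked prototype apart and put each piece in its own place: stand the steel probe tube in the bore of the wooden holder, fully home so that its black depth ring is at the mouth, and set each of the three housings upright and square in the middle of the tray of its own size (aluminium in the large, black in the medium, white in the small). Lower every piece gently without dropping it, keep the probe upright throughout, and do not disturb the small amber bottle or the roll of tape that stand among the trays.

Things in the scene. Friction and masses are not known exactly. Their poses are not given: they have to be found in the camera images.
- power_module: Bottom of the stack: the largest housing, a flat bare-aluminium block 130 (its x) x 60 (its y) x 34 mm high, with dark slots on the end ledges. Origin at the centre of its underside, z up. Stands loose on the desk, about 0.4 kg (up to 0.55). All three housings look the same turned half round.
- controller: Second in the stack: a black plastic block 96 (x) x 48 (y) x 30 mm high, with a strip of green board and brass terminals at each end of its top. Origin at the centre of its underside. Lies loose on the aluminium housing, about centred and parallel (within a few mm and 0.1 rad). About 0.22 kg.
- radio: Third in the stack: a white plastic block 62 (x) x 36 (y) x 28 mm high, with a round grey collar on top (outside diameter 33, inside 26, 8 mm high). Origin at the centre of its underside. Lies loose on the black housing, about centred and parallel. About 0.12 kg.
- probe: Top of the stack: an upright steel tube, diameter 22, length 110 mm, foot chamfered 3 mm over its last 4 mm, black cap at the top, and a black depth ring from 40 to 42 mm above the foot. Origin at the centre of its foot, z along the tube to the cap. Stands loose in the white housing's collar, its foot on that housing's top (28 mm above that housing's origin). About 0.1 kg.
- tray_large: Fixed shallow grey tray with a black rubber floor, the largest of three: inside 150 (x) x 80 (y) mm, rim 3 mm thick and 8 mm above the desk, floor 3 mm above the desk. 10 mm of play on each side of the aluminium housing. Origin at the centre of its underside, on the desk. Place of the aluminium housing.
- tray_medium: Fixed shallow tray, same make, inside 116 (x) x 68 (y) mm, rim 8 mm and floor 3 mm above the desk. Origin at the centre of its underside. Place of the black housing.
- tray_small: Fixed shallow tray, same make, inside 82 (x) x 56 (y) mm, rim 8 mm and floor 3 mm above the desk. Origin at the centre of its underside. Place of the white housing.
- holder: Fixed block of light wood, 62 x 62 x 50 mm high, with one vertical bore in its middle: diameter 26, mouth chamfered 3 mm, floor 10 mm above the desk, so 40 mm deep. Origin at the centre of its underside, on the bore's axis. Place of the probe: with its foot on the bore's floor the depth ring is at the mouth.
- flux_bottle: Bystander: small amber glass bottle with a white cap standing loose, diameter 32, height 60 mm. Origin at the centre of its underside. Not to be disturbed.
- tape: Bystander: small roll of blue tape lying flat, outside diameter 48, inside 30, height 18 mm. Origin at the centre of its underside. Not to be disturbed.

How it is judged:
At the end, for the whole second after the job is handed in: Each housing at rest, upright, flat on its tray's floor, centred within 12 mm and square within 0.2 rad (either way round); the probe at rest in the holder's bore, its foot within 3 mm of the bore's floor, 6 mm of its axis, 0.15 rad of upright (horizontal distance between power_module and tray_large below 0.012 m and angle between the x axis of power_module and the x axis of tray_large, either way round below 0.2 rad and angle between each of power_module, controller, radio's own z axis and vertical below 0.06 rad and z of power_module in the frame of tray_large below 0.006 m and linear speed of each of power_module, controller, radio, probe below 0.02 m/s and horizontal distance between controller and tray_medium below 0.012 m and angle between the x axis of controller and the x axis of tray_medium, either way round below 0.2 rad and z of controller in the frame of tray_medium below 0.006 m and horizontal distance between radio and tray_small below 0.012 m and angle between the x axis of radio and the x axis of tray_small, either way round below 0.2 rad and z of radio in the frame of tray_small below 0.006 m and horizontal distance between probe and holder below 0.006 m and z of probe in the frame of holder below 0.013 m and angle between probe's own z axis and vertical below 0.15 rad); the robot touches nothing.
It fails at once if the amber bottle is knocked away or tipped (distance of flux_bottle from where it was at the start of the episode above 0.03 m or angle between flux_bottle's own z axis and vertical above 0.5 rad).
It fails at once if the tape roll is knocked away or tipped (distance of tape from where it was at the start of the episode above 0.03 m or angle between tape's own z axis and vertical above 0.5 rad).
It fails at once if the probe is tipped over (angle between probe's own z axis and vertical above 0.7 rad).
It fails at once if a piece is dropped (faster than 0.5 m/s while out of the fingers: a fall of over about 13 mm) ((contact force between power_module and the fingers below 0.1 N and linear speed of power_module above 0.5 m/s) or (contact force between controller and the fingers below 0.1 N and linear speed of controller above 0.5 m/s) or (contact force between radio and the fingers below 0.1 N and linear speed of radio above 0.5 m/s) or (contact force between probe and the fingers below 0.1 N and linear speed of probe above 0.5 m/s)).
It also fails if it takes over 128 s, if anything falls off the work surface, if the arm or the gripper's body presses on something with over 40 N, if the wrist force passes 120 N, or if a joint passes its speed limit or range.

### The arm

A 6-joint arm with a two-finger parallel gripper is mounted at the origin on the work surface. World frame = base frame: x ahead of the robot, y to its left, z up, the work surface at z = 0. Lengths are in m, angles in rad, forces in N, time in s.
With the tool pointing down it reaches from about 0.275 to 0.75 m from the base axis. Payload 10.2 kg.
Tool frame: the origin (TCP) lies between the finger pads; the fingertips stand 17 mm ahead of it and the grasp point (between the pads) lies 2 mm behind it (tcp_to_tips is the distance from the TCP to the fingertips, in m); z points along the fingers, y is the line along which they close (so a half turn about z gives the same grasp; the last joint's range is limited). The gripper opens to 88 mm and grips with 3 to 60 N. Pads are 18 mm wide; open, the fingers measure 123 mm over their backs; the gripper's body (75 mm by 187 mm) begins 45 mm behind the grasp point.
Start: joints at [-1.335, 0.313, 1.498, -0, 1.331, -0.223], TCP at [0.232, -0.471, 0.256] pointing down, gripper open.
Joint ranges: [-2.94, 2.94], [-0.97, 2.17], [0.19, 2.56], [-1.23, 4.37], [0.02, 3.11], [-2.88, 2.88]. Speed limits (rad/s): [2.39, 2.39, 3.01, 3.14, 3.14, 3.14].

### API

Orientations are given as a unit quaternion [w, x, y, z].
In Python, from rig import get_state, capture, sign_off, recognise, outline_of, tcp_to_tips gives the robot as it stands. The module is installed in compiled form; this text tells all that it offers.
- The arm moves only by the tool apply_moves, never from a script. Its argument "steps" is one flat list of numbers, 6 for each row, row after row: the shift along the tool's x, y, z scaled (see below), then the turn, a rotation vector about the tool's x, y, z scaled (see below). A call has exactly 5 rows; each row shifts and turns the commanded pose from where the row before left it, along the tool's axes as they then stand; what a row does not reach is not made up. The controller multiplies each number of a shift by 2.5 cm and each number of a turn by 45 degrees. A row lasts 1/12 s, in which the tool goes at most 41.7 mm and 7.16 degrees, less where a joint would pass 70% of its speed; a pose out of reach is approached as far as the arm can. A call with a number of a shift or a turn outside -1 to 1 is refused whole. A call with a gripper value outside its range is refused whole. "hand" is the opening, from 0 (shut) to 1 (fully open), set as the call begins (left out, the last holds). The fingers move at their own pace and stop on an object; "newtons" is the grip in N (left out, the last holds). Time passes only in rows, so rows that do not move let the fingers close, or fill a call up. It gives the time, the measured TCP pose, the force, the opening and the grip force at its end, in the units of the state.
- get_state(): the state, without advancing time (a new reading comes with each control period).
- capture(name): name is "scene" or "top" or "wrist"; returns a dict with "color" (420x560x3 uint8, blue, green, red), "K" (3x3 intrinsics, pixels), "camera_from_world" (4x4, takes a point from world to camera coordinates); the wrist camera has in their place "hand_eye" (4x4, takes a point from camera to tool coordinates, whose origin is the TCP and whose axes are the flange's). Camera axes: x right, y up, looking along -z (the intrinsics and any distortion apply to the point x, -y, -z); pixel columns grow to the right and rows downward; lengths in m; the calibration is good to about 2 mm. A picture is of the moment at which its call begins: read the wrist's pose just before it. There is no depth.
- sign_off(): hands the job in; it is judged then, once.
Trained networks look in the newest picture that a camera, given by its name, has taken for a name from the list of things; names that differ only in an ending like _2 or _b are one class to them, and where a whole thing is asked for, a point or a joint stands for the part that bears it (a point fixed in the world has none). Each returns a list of dicts, best first, with "p" (0 to 1); they miss things now and then, are a little off and sometimes report something else, mostly with a low value. They report only what shows in the picture. A call takes as long as a camera call.
- recognise(label, camera): "location" ([column, row] in pixels, amid what is visible of it).
- outline_of(label, camera): "region" (420x560 bool, what is visible of it) and "location" ([column, row] in pixels, amid what is visible of it).
The state is a dict: "t": time; "q": joint angles; "qvel": joint speeds; "joint_torque": joint torques, N m; "ee_pos": TCP position; "tcp_rot": TCP orientation; "force": force on the tool from outside, world axes, zero at the start; "wrist_torque": the same for the moment, N m; "grip_width": opening from 0.0 (shut) to 1.0 (fully open); "finger_force": force on a finger pad.
Only numpy, scipy, OpenCV 4.12 (cv2) and the standard library are available. Lean on these libraries where they do the work, as an engineer would, in place of code of your own. Each camera call takes 0.05 s, during which the arm holds its last target. There are 200 camera calls.

## Working session

There is one attempt and no reset: what is moved stays moved. The work goes in short steps, Python scripts to look and compute and a tool call to move; the robot and the scene stay as the last step left them, time stands still between calls to the robot, and variables do not carry over. Pictures are saved under pics/ and viewed, at most 14 in all, crops included, and the job is handed in when it is done.

Besides the shell and the picture viewer there is one more tool, called after "Emit:" as name(argument=value, ...) on one line, values as JSON. apply_moves: Moves the arm, as the interface text tells. Its arguments: {"type":"object","properties":{"steps":{"type":"array"},"hand":{"type":"number"},"newtons":{"type":"number"}},"required":["steps"]}

```bash
mkdir -p pics
cat > h.py <<'E'
import numpy as np, cv2
from rig import *
def ray(c,px,z):
    K=c["K"];T=np.linalg.inv(c["camera_from_world"])
    d=np.linalg.inv(K)@[px[0],px[1],1]; d=T[:3,:3]@(d*[1,-1,-1]); o=T[:3,3]
    return o+d*(z-o[2])/d[2]
def proj(c,P):
    P=np.atleast_2d(P);T=c["camera_from_world"];q=P@T[:3,:3].T+T[:3,3]
    q=q*[1,-1,-1];u=q@c["K"].T;return u[:,:2]/u[:,2:]
E
python3 - <<'E'
from h import *
s=get_state();print(s["t"],s["ee_pos"],s["tcp_rot"],tcp_to_tips)
L="power_module controller radio probe tray_large tray_medium tray_small holder flux_bottle tape".split()
H=dict(power_module=.034,controller=.064,radio=.092,probe=.2,holder=.05,flux_bottle=.06,tape=.018)
for n in ["top","scene"]:
    c=capture(n);cv2.imwrite(f"pics/{n}0.png",c["color"]);print(n,c.keys(),c["K"].tolist(),np.linalg.inv(c["camera_from_world"]).round(3).tolist())
    for l in L:
        r=outline_of(l,n)
        if not r: print(l,None);continue
        m=r[0]["region"].astype(np.uint8)
        cs=max(cv2.findContours(m,0,2)[0],key=cv2.contourArea)
        z=H.get(l,.008)
        pts=np.array([ray(c,p[0],z)[:2] for p in cs],np.float32)
        b=cv2.minAreaRect(pts*1000)
        print(l,round(r[0]["p"],2),len(r),np.round(r[0]["location"]),"rect",np.round(b[0],1),np.round(b[1],1),round(b[2],1))
E
```

```text
0.0 [ 0.23244875 -0.47048126  0.25516448] [-6.54325098e-04  9.73798129e-01  2.27413227e-01 -3.56918410e-06] 0.017
top dict_keys(['color', 'K', 'camera_from_world']) [[468.5459773924366, 0.0, 286.83637196397865], [0.0, 468.5459773924366, 219.25798660900085], [0.0, 0.0, 1.0]] [[-0.005, 0.997, -0.075, 0.468], [-1.0, -0.007, -0.016, -0.009], [-0.016, 0.075, 0.997, 1.211], [0.0, 0.0, 0.0, 1.0]]
power_module 0.62 2 [295. 283.] rect [396.4 -20.4] [33.3 62.6] 31.8
controller 0.77 1 [296. 272.] rect [448.6  -4.3] [96.  47.2] 13.8
radio 0.53 1 [295. 258.] rect [450.   -2.3] [60.1 34. ] 19.2
probe 0.42 2 [161. 254.] rect [470.5 272.1] [63.6 51.8] 89.7
tray_large 0.66 1 [405. 250.] rect [ 476.7 -293.9] [ 86.7 158.9] 59.3
tray_medium 0.95 1 [234. 185.] rect [650.4 149.6] [ 76.7 123.4] 75.7
tray_small 0.77 1 [349. 176.] rect [ 670.9 -152.9] [86.4 62.2] 2.1
holder 0.94 2 [165. 253.] rect [470.9 312.4] [79.3 64.4] 89.7
flux_bottle 0.25 1 [233. 243.] rect [497.  153.1] [42.  39.3] 89.7
tape 0.63 1 [234. 241.] rect [499.3 159. ] [48.7 43.3] 89.7
scene dict_keys(['color', 'K', 'camera_from_world']) [[3
[... 180 characters left out ...]
0.783, 0.622, 0.597], [0.0, 0.0, 0.0, 1.0]]
power_module 0.82 1 [277. 218.] rect [501.5   8.3] [97.1 63.7] 16.5
controller 0.85 1 [276. 206.] rect [474.3  -1.4] [116.5  49. ] 11.8
radio 0.77 3 [276. 188.] rect [472.9  -0.7] [92.2 38.9] 16.2
probe 0.74 1 [276. 159.] rect [523.5   9.4] [165.5  18.8] 10.8
tray_large 0.86 2 [155. 204.] rect [ 485.1 -291.7] [ 99.9 162.6] 59.0
tray_medium 0.57 1 [330. 285.] rect [657.1 147. ] [ 75.9 128.6] 75.7
tray_small 0.7 1 [180. 270.] rect [ 679.1 -153.3] [95.4 65.9] 4.7
holder 0.75 1 [418. 225.] rect [502.4 309.8] [ 69.4 123.8] 82.8
flux_bottle 0.86 1 [206. 213.] rect [ 541.9 -137.5] [85.7 29.5] 24.0
tape 0.76 1 [339. 231.] rect [512.9 157.4] [61.9 45.7] 1.6
```

View pics/top0.png

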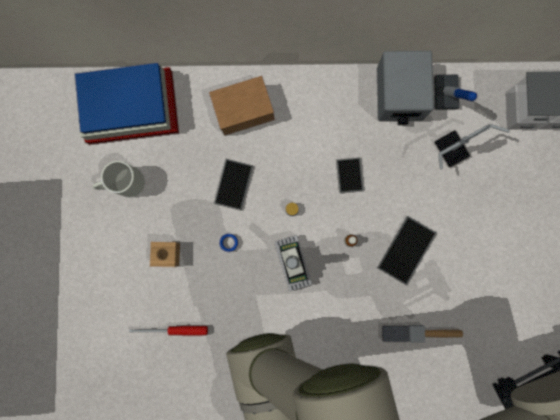

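View pics/scene0.png

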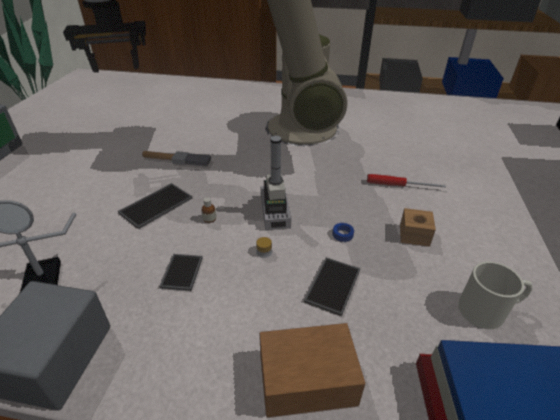

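Top view: stack at (293,262), holder (163,254), tape (229,242), bottle (351,241), trays large (407,250), medium (234,185), small (349,176). The network's "probe" in top is the holder (wrong); the yellow thing at (291,209) is a distractor. I now fit boxes to the outlines in both views.

```bash
cat >> h.py <<'E'
from scipy.optimize import minimize
def box(x,y,a,lx,ly,z0,z1):
    P=np.array([[i*lx/2,j*ly/2] for i in(-1,1) for j in(-1,1)])
    R=np.array([[np.cos(a),-np.sin(a)],[np.sin(a),np.cos(a)]]);P=P@R.T+[x,y]
    return np.r_[np.c_[P,[z0]*4],np.c_[P,[z1]*4]]
def hullmask(c,P,S=4):
    m=np.zeros((420*S,560*S),np.uint8)
    h=cv2.convexHull(((proj(c,P)+.5)*S).astype(np.float32));cv2.fillConvexPoly(m,np.round(h).astype(int),1);return m
def fit(obs,x0,lx,ly,z0,z1):
    "obs: list of (cam,mask)"
    O=[]
    for c,m in obs:
        h=cv2.convexHull(np.vstack(cv2.findContours(cv2.resize(m.astype(np.uint8),None,fx=4,fy=4,interpolation=0),0,2)[0]))
        M=np.zeros((1680,2240),np.uint8);cv2.fillConvexPoly(M,h,1);O.append((c,M))
    def f(p):
        return sum(1-(lambda a:(a&M).sum()/(a|M).sum())(hullmask(c,box(p[0],p[1],p[2],lx,ly,z0,z1))) for c,M in O)
    r=minimize(f,x0,method="Nelder-Mead",options=dict(initial_simplex=np.array(x0)+np.array([[0,0,0],[.01,0,0],[0,.01,0],[0,0,.1]]),xatol=2e-4,fatol=1e-4,maxiter=90))
    return np.r_[r.x[:2],np.degrees(r.x[2])].round(4),round(r.fun,3)
E
cat > m.py <<'E'
from h import *
C={n:capture(n) for n in("top","scene")}
D=dict(tray_large=([.477,-.294,-.53],.156,.086,0,.008),tray_medium=([.65,.15,-.25],.122,.074,0,.008),tray_small=([.671,-.153,.035],.088,.062,0,.008),
 holder=([.47,.28,0],.062,.062,0,.05),controller=([.449,-.004,.24],.096,.048,.034,.064),radio=([.45,-.002,.24],.062,.036,.064,.092))
for l,a in D.items():
    o={}
    for n in C:
        r=outline_of(l,n)
        if r:
            if l=="holder":print([(round(q["p"],2),np.round(q["location"])) for q in r])
            o[n]=(C[n],r[0]["region"])
    for n in o: print(l,n,*fit([o[n]],*a))
r=outline_of("probe","scene")[0]["region"]
ys,xs=np.nonzero(r);c=C["scene"];print("probe rows",ys.min(),ys.max())
for p,z in(((xs[ys<ys.min()+3].mean(),ys.min()),.202),):print(ray(c,p,z))
print(ray(C["top"],(293,262),.202))
for l in("flux_bottle","tape"):
    for n in C: print(l,n,[(round(q["p"],2),np.round(q["location"]),ray(C[n],q["location"],.03 if l[0]=="f" else .009).round(3)) for q in recognise(l,n)])
E
python3 m.py
```

```text
tray_large top [  0.4777  -0.2953 -30.1869] 0.043
tray_large scene [  0.4795  -0.2972 -31.8886] 0.041
tray_medium top [  0.6505   0.1504 -14.2729] 0.071
tray_medium scene [  0.6528   0.1469 -13.2726] 0.052
tray_small top [ 0.6728 -0.1514  3.9765] 0.036
tray_small scene [ 0.6747 -0.1558  6.3887] 0.054
[(0.88, array([163., 253.]))]
[(0.83, array([419., 228.]))]
holder top [ 0.4712  0.3207 -1.0758] 0.04
holder scene [0.4721 0.3173 0.4475] 0.061
controller top [ 4.48200e-01 -4.80000e-03  1.26773e+01] 0.063
controller scene [ 4.52900e-01 -7.20000e-03  1.39871e+01] 0.411
radio top [ 4.48500e-01 -1.20000e-03  2.03208e+01] 0.101
radio scene [ 4.54500e-01 -6.20000e-03  1.87856e+01] 0.105
probe rows 136 181
[ 0.44599653 -0.00641217  0.202     ]
[ 0.4517707  -0.00577282  0.202     ]
flux_bottle top [(0.36, array([227., 236.]), array([0.514, 0.161, 0.03 ]))]
flux_bottle scene [(0.65, array([208., 213.]), array([ 0.517, -0.148,  0.03 ]))]
tape top [(0.53, array([232., 242.]), array([0.499, 0.15 , 0.009]))]
tape scene [(0.87, array([340., 231.]), array([0.5  , 0.153, 0.009]))]
```

Emit:
apply_moves(steps=[0.8, -0.64, 0, 0, 0, 0, 0.8, -0.64, 0, 0, 0, 0, 0.8, -0.64, 0, 0, 0, 0, 0.8, -0.64, 0, 0, 0, 0, 0.8, -0.64, 0, 0, 0, 0], hand=1, newtons=20)

```text
t: 2.47
ee_pos: [0.287, -0.3536, 0.2557]
tcp_rot: [0.0, 0.974, 0.227, 0.0]
force: [0.4, -0.2, -0.1]
grip_width: 0.996
finger_force: 0.0
```

Emit:
apply_moves(steps=[0.8, -0.64, 0, 0, 0, 0, 0.8, -0.64, 0, 0, 0, 0, 0.8, -0.64, 0, 0, 0, 0, 0.8, -0.64, 0, 0, 0, 0, 0.8, -0.64, 0, 0, 0, 0])

```text
t: 2.88
ee_pos: [0.3413, -0.2375, 0.2558]
tcp_rot: [0.0, 0.974, 0.227, 0.0]
force: [0.0, -0.8, 0.1]
grip_width: 1.005
finger_force: 0.0
```

Emit:
apply_moves(steps=[0.8, -0.64, 0, 0, 0, 0, 0.8, -0.64, 0, 0, 0, 0, 0.8, -0.64, 0, 0, 0, 0, 0.8, -0.64, 0, 0, 0, 0, 0.8, -0.64, 0, 0, 0, 0])

```text
t: 3.3
ee_pos: [0.3955, -0.1215, 0.2559]
tcp_rot: [0.0, 0.974, 0.227, 0.0]
force: [0.6, -0.9, 0.4]
grip_width: 0.995
finger_force: 0.0
```

Emit:
apply_moves(steps=[0.8, -0.64, 0, 0, 0, 0, 0.8, -0.64, 0, 0, 0, 0, 0.8, -0.64, 0, 0, 0, 0, 0.8, -0.64, 0, 0, 0, 0, 0.8, -0.64, 0, 0, 0, 0])

```text
t: 3.72
ee_pos: [0.4498, -0.0054, 0.2558]
tcp_rot: [0.0, 0.974, 0.227, 0.0]
force: [-0.0, -0.9, -0.8]
grip_width: 1.002
finger_force: 0.0
```

Emit:
apply_moves(steps=[0, 0, 0, 0, 0, 0.06, 0, 0, 0, 0, 0, 0.06, 0, 0, 0, 0, 0, 0.06, 0, 0, 0, 0, 0, 0.05, 0, 0, 0, 0, 0, 0])

```text
t: 4.13
ee_pos: [0.4494, -0.0066, 0.2558]
tcp_rot: [0.0, 0.99, 0.138, 0.0]
force: [0.1, 1.0, -0.0]
grip_width: 0.999
finger_force: 0.0
```

```bash
cat >> h.py <<'E'
from scipy.spatial.transform import Rotation as Ro
def wcap():
    s=get_state();c=capture("wrist")
    q=np.array(s["tcp_rot"]);W=np.eye(4);W[:3,:3]=Ro.from_quat(q[[1,2,3,0]]).as_matrix();W[:3,3]=s["ee_pos"]
    c["camera_from_world"]=np.linalg.inv(W@c["hand_eye"]);return s,c
def st():
    s=get_state();q=np.array(s["tcp_rot"]);x=Ro.from_quat(q[[1,2,3,0]]).as_matrix()
    return s,np.array(s["ee_pos"]),np.degrees(np.arctan2(x[1,0],x[0,0])),x
def go(x,y,z,yaw):
    "prints tool-axis shift units (25mm) and turn units (45deg)"
    s,p,a,R=st();print("t",round(s["t"],2),"pos",p.round(4),"yaw",round(a,2),"tilt",np.degrees(np.arccos(-R[2,2])).round(2),"width",round(s["grip_width"],3),"ff",np.round(s["finger_force"],1),"F",np.round(s["force"],1))
    print("shift units",(R.T@(np.array([x,y,z])-p)/.025).round(3),"turn",round((a-yaw)/45,3))
E
python3 - <<'E'
from h import *
go(.4495,-.005,.16,16)
s,c=wcap();cv2.imwrite("pics/w1.png",c["color"]);print(c["hand_eye"].round(3).tolist())
for l in("probe","radio","controller","power_module"):
    for q in recognise(l,"wrist"):print(l,round(q["p"],2),np.round(q["location"]))
print(proj(c,[[.4495,-.0055,.202],[.4495,-.0055,.1]]))
E
```

```text
t 4.13 pos [ 0.4494 -0.0066  0.2558] yaw 15.87 tilt 0.01 width 0.999 ff 0.0 F [ 0.1  1.  -0. ]
shift units [ 0.02  -0.061  3.831] turn -0.003
[[-0.0, 0.951, 0.308, 0.081], [1.0, 0.0, 0.001, -0.001], [0.0, 0.308, -0.951, -0.13], [0.0, 0.0, 0.0, 1.0]]
probe 0.7 [276. 214.]
controller 0.58 [290. 136.]
power_module 0.58 [268. 113.]
[[277.8530515  239.49054748]
 [277.61272525 187.97358541]]
```

View pics/w1.png

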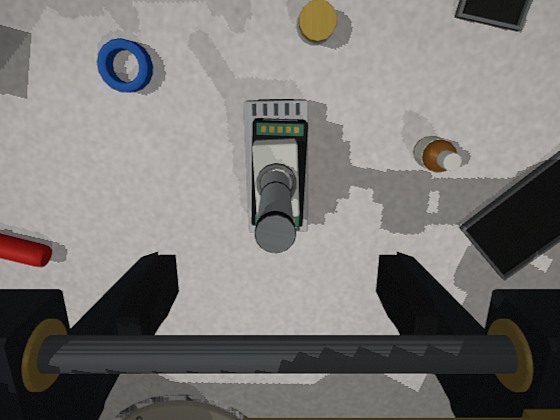

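The wrist view shows the cap centred at (275,233) and the collar at (277,178). The stack stands square in the jaw direction.

Run:
```python
from h import *
s,c=wcap()
for p,z in(((275,233),.202),((277,179),.1),((278,130),.064),((276,100),.034)):print(ray(c,p,z).round(4))
go(*ray(c,(275,233),.202)[:2],.16,16)
```

```text
[ 0.4527 -0.0031  0.202 ]
[ 0.4564 -0.0031  0.1   ]
[0.4894 0.0055 0.064 ]
[0.5115 0.0136 0.034 ]
t 4.43 pos [ 0.4494 -0.0067  0.2557] yaw 15.97 tilt 0.0 width 0.997 ff 0.0 F [0.2 0.7 0.9]
shift units [ 0.166 -0.103  3.829] turn -0.001
```

Emit:
apply_moves(steps=[0.03, -0.02, 0.77, 0, 0, 0, 0.03, -0.02, 0.77, 0, 0, 0, 0.03, -0.02, 0.77, 0, 0, 0, 0.03, -0.02, 0.77, 0, 0, 0, 0.02, -0.02, 0.75, 0, 0, 0])

```text
t: 4.85
ee_pos: [0.4521, -0.0033, 0.1591]
tcp_rot: [0.0, 0.99, 0.139, 0.0]
force: [-0.0, 0.1, 0.3]
grip_width: 0.998
finger_force: 0.0
```

Emit:
apply_moves(steps=[0, 0, 0, 0, 0, 0, 0, 0, 0, 0, 0, 0, 0, 0, 0, 0, 0, 0, 0, 0, 0, 0, 0, 0, 0, 0, 0, 0, 0, 0], hand=0, newtons=15)

```text
t: 5.27
ee_pos: [0.4525, -0.0034, 0.1609]
tcp_rot: [0.0, 0.99, 0.139, 0.001]
force: [-0.1, 1.1, 0.2]
grip_width: 0.642
finger_force: 0.0
```

Emit:
apply_moves(steps=[0, 0, 0, 0, 0, 0, 0, 0, 0, 0, 0, 0, 0, 0, 0, 0, 0, 0, 0, 0, 0, 0, 0, 0, 0, 0, 0, 0, 0, 0])

```text
t: 5.68
ee_pos: [0.4521, -0.0033, 0.16]
tcp_rot: [0.0, 0.99, 0.139, 0.0]
force: [-0.4, -0.5, -0.5]
grip_width: 0.267
finger_force: 0.0
```

Emit:
apply_moves(steps=[0, 0, 0, 0, 0, 0, 0, 0, 0, 0, 0, 0, 0, 0, 0, 0, 0, 0, 0, 0, 0, 0, 0, 0, 0, 0, 0, 0, 0, 0])

```text
t: 6.1
ee_pos: [0.4521, -0.0033, 0.16]
tcp_rot: [-0.0, 0.99, 0.139, 0.0]
force: [-0.2, -0.7, 0.6]
grip_width: 0.241
finger_force: 15.0
```

Emit:
apply_moves(steps=[0, 0, -0.2, 0, 0, 0, 0, 0, -0.3, 0, 0, 0, 0, 0, -0.4, 0, 0, 0, 0, 0, -0.4, 0, 0, 0, 0, 0, -0.3, 0, 0, 0])

```text
t: 6.52
ee_pos: [0.4523, -0.0034, 0.2013]
tcp_rot: [0.0, 0.99, 0.139, 0.001]
force: [-0.5, 0.0, -1.6]
grip_width: 0.242
finger_force: 15.0
```

Run:
```python
from h import *
go(.4717,.319,.20,0)
```

```text
t 6.52 pos [ 0.4523 -0.0034  0.2013] yaw 15.94 tilt 0.07 width 0.242 ff 15.0 F [-0.5  0.  -1.6]
shift units [  4.286 -12.186   0.049] turn 0.354
```

Emit:
apply_moves(steps=[0.1, -0.3, 0, 0, 0, 0, 0.3, -0.7, 0, 0, 0, 0, 0.3, -0.7, 0, 0, 0, 0, 0.3, -0.7, 0, 0, 0, 0, 0.3, -0.7, 0, 0, 0, 0])

```text
t: 6.93
ee_pos: [0.4619, 0.0815, 0.1998]
tcp_rot: [-0.0, 0.99, 0.139, -0.0]
force: [0.8, -0.3, -0.6]
grip_width: 0.243
finger_force: 15.0
```

Emit:
apply_moves(steps=[0.3, -0.7, 0, 0, 0, 0, 0.3, -0.7, 0, 0, 0, 0, 0.3, -0.7, 0, 0, 0, 0, 0.3, -0.7, 0, 0, 0, 0, 0.3, -0.7, 0, 0, 0, 0])

```text
t: 7.35
ee_pos: [0.4738, 0.1761, 0.1997]
tcp_rot: [-0.0, 0.99, 0.139, -0.0]
force: [1.0, 0.3, -0.3]
grip_width: 0.243
finger_force: 15.0
```

Emit:
apply_moves(steps=[0.3, -0.7, 0, 0, 0, 0, 0.3, -0.7, 0, 0, 0, 0, 0.3, -0.7, 0, 0, 0, 0, 0.3, -0.7, 0, 0, 0, 0, 0.2, -0.3, 0, 0, 0, 0])

```text
t: 7.77
ee_pos: [0.4859, 0.2609, 0.1996]
tcp_rot: [-0.0, 0.99, 0.139, -0.0]
force: [-0.3, 0.2, -0.5]
grip_width: 0.244
finger_force: 15.0
```

Run:
```python
from h import *
go(.4717,.319,.20,0)
s,c=wcap();cv2.imwrite("pics/w2.png",c["color"])
print(proj(c,[[.4717,.319,.05],list(np.array(s["ee_pos"])+[0,0,-.068])]))
r=outline_of("holder","wrist")
for q in r:print(round(q["p"],2),np.round(q["location"]),fit([(c,q["region"])],[.4717,.319,0],.062,.062,0,.05))
```

```text
t 7.77 pos [0.4859 0.2609 0.1996] yaw 16.03 tilt 0.04 width 0.244 ff 15.0 F [-0.3  0.2 -0.5]
shift units [ 0.095 -2.39  -0.016] turn 0.356
[[202.63351542 187.52342963]
 [279.66720647 230.01482075]]
0.57 [204. 181.] (array([ 0.472 ,  0.319 , -1.0484]), np.float64(0.03))
```

View pics/w2.png

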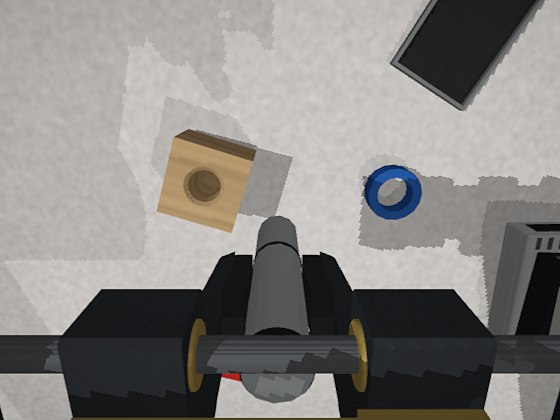

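Wrist view: bore mouth at (205,185) against a predicted (203,187), and the probe foot near (278,225). All agree within about 1 mm.

Emit:
apply_moves(steps=[0.02, -0.4, 0, 0, 0, 0, 0.02, -0.6, 0, 0, 0, 0, 0.02, -0.6, 0, 0, 0, 0, 0.02, -0.5, 0, 0, 0, 0, 0.02, -0.28, 0, 0, 0, 0])

```text
t: 8.28
ee_pos: [0.4721, 0.3175, 0.2]
tcp_rot: [-0.0, 0.99, 0.139, -0.0]
force: [0.6, -1.1, -0.8]
grip_width: 0.245
finger_force: 15.0
```

Emit:
apply_moves(steps=[0, 0, 0.6, 0, 0, 0, 0, 0, 0.8, 0, 0, 0, 0, 0, 0.7, 0, 0, 0, 0, 0, 0.5, 0, 0, 0, 0, 0, 0.2, 0, 0, 0])

```text
t: 8.7
ee_pos: [0.4719, 0.3161, 0.1281]
tcp_rot: [0.0, 0.99, 0.138, -0.001]
force: [-0.5, 0.4, -0.7]
grip_width: 0.24
finger_force: 15.0
```

Run:
```python
from h import *
go(.472,.3187,.078,16)
s,c=wcap();cv2.imwrite("pics/w3.png",c["color"][100:340,150:410].repeat(2,0).repeat(2,1))
```

```text
t 8.7 pos [0.4719 0.3161 0.1281] yaw 15.91 tilt 0.18 width 0.24 ff 15.0 F [-0.5  0.4 -0.7]
shift units [ 0.04  -0.101  2.006] turn -0.002
```

View pics/w3.png

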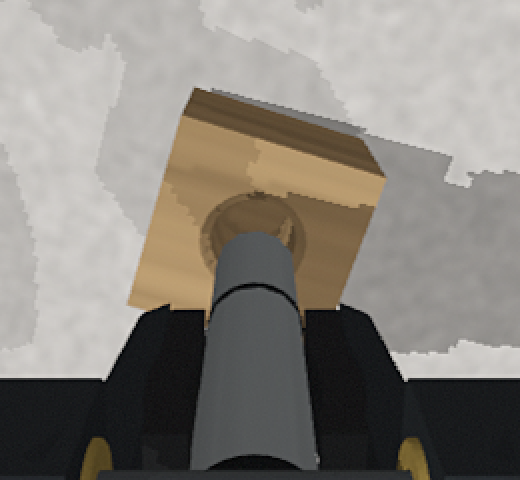

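Foot column 256 against mouth centre about 254: aligned within 1 mm. Inserting.

Emit:
apply_moves(steps=[0.02, -0.05, 0.2, 0, 0, 0, 0, 0, 0.3, 0, 0, 0, 0, 0, 0.3, 0, 0, 0, 0, 0, 0.3, 0, 0, 0, 0, 0, 0.3, 0, 0, 0])

```text
t: 9.17
ee_pos: [0.4727, 0.3179, 0.0943]
tcp_rot: [-0.0, 0.99, 0.139, 0.0]
force: [-0.0, 0.2, -1.1]
grip_width: 0.241
finger_force: 15.0
```

Emit:
apply_moves(steps=[0, 0, 0.2, 0, 0, 0, 0, 0, 0.2, 0, 0, 0, 0, 0, 0.08, 0, 0, 0, 0, 0, 0.04, 0, 0, 0, 0, 0, 0, 0, 0, 0])

```text
t: 9.58
ee_pos: [0.4727, 0.318, 0.0819]
tcp_rot: [-0.0, 0.99, 0.139, 0.0]
force: [0.7, 0.1, -0.6]
grip_width: 0.242
finger_force: 15.0
```

Run:
```python
from h import *
go(.472,.3187,.078,16)
s,c=wcap();cv2.imwrite("pics/w4.png",c["color"][100:340,150:410].repeat(2,0).repeat(2,1))
```

```text
t 9.58 pos [0.4727 0.318  0.0819] yaw 15.94 tilt 0.0 width 0.242 ff 15.0 F [ 0.7  0.1 -0.6]
shift units [-0.02  -0.036  0.158] turn -0.001
```

View pics/w4.png

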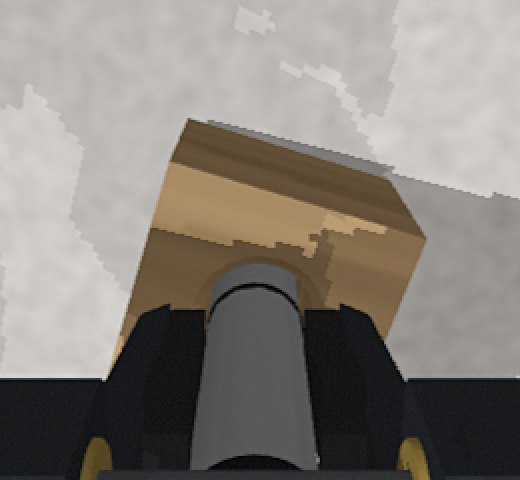

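The probe is in the bore with the ring just above the mouth (255,285); about 4 mm remain.

Emit:
apply_moves(steps=[0, 0, 0.05, 0, 0, 0, 0, 0, 0.05, 0, 0, 0, 0, 0, 0.04, 0, 0, 0, 0, 0, 0.02, 0, 0, 0, 0, 0, 0, 0, 0, 0])

```text
t: 10.05
ee_pos: [0.4727, 0.318, 0.078]
tcp_rot: [-0.0, 0.99, 0.139, 0.0]
force: [-0.9, -0.0, -0.2]
grip_width: 0.242
finger_force: 15.0
```

Emit:
apply_moves(steps=[0, 0, 0.02, 0, 0, 0, 0, 0, 0.02, 0, 0, 0, 0, 0, 0, 0, 0, 0, 0, 0, 0, 0, 0, 0, 0, 0, 0, 0, 0, 0])

```text
t: 10.47
ee_pos: [0.473, 0.3181, 0.0779]
tcp_rot: [-0.0, 0.99, 0.139, 0.001]
force: [-1.7, -1.0, 7.6]
grip_width: 0.244
finger_force: 15.0
```

Emit:
apply_moves(steps=[0, 0, 0, 0, 0, 0, 0, 0, 0, 0, 0, 0, 0, 0, 0, 0, 0, 0, 0, 0, 0, 0, 0, 0, 0, 0, 0, 0, 0, 0], hand=1)

```text
t: 10.88
ee_pos: [0.4726, 0.3179, 0.0768]
tcp_rot: [0.0, 0.99, 0.139, -0.0]
force: [-0.3, 0.9, -0.5]
grip_width: 0.599
finger_force: 0.0
```

Emit:
apply_moves(steps=[0, 0, -0.5, 0, 0, 0, 0, 0, -1, 0, 0, 0, 0, 0, -1, 0, 0, 0, 0, 0, -1, 0, 0, 0, 0, 0, -1, 0, 0, 0])

```text
t: 11.3
ee_pos: [0.4725, 0.3179, 0.1906]
tcp_rot: [0.0, 0.99, 0.139, -0.0]
force: [0.2, -0.5, 1.3]
grip_width: 0.976
finger_force: 0.0
```

Run:
```python
from h import *
s,c=wcap();cv2.imwrite("pics/w5.png",np.hstack([c["color"][60:360,130:430]]).repeat(2,0).repeat(2,1))
go(.450,-.004,.2,18)
```

```text
t 11.35 pos [0.4742 0.3187 0.1957] yaw 15.95 tilt 0.45 width 0.992 ff 0.0 F [1.2 0.7 5.8]
shift units [-4.474 12.144 -0.216] turn -0.046
```

View pics/w5.png

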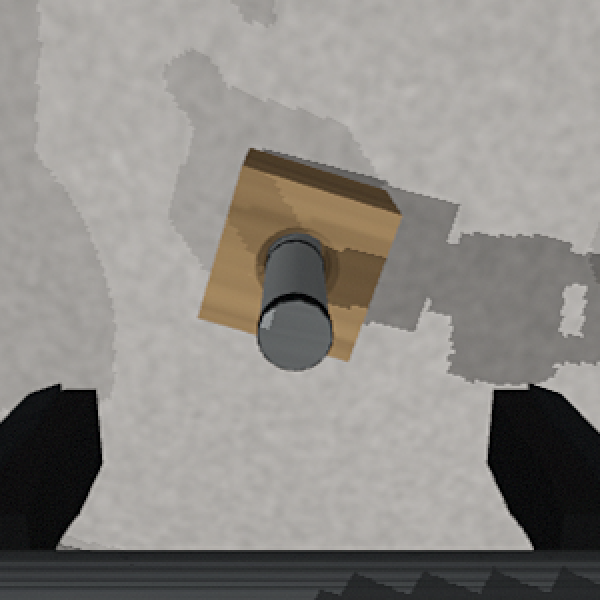

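Probe stands upright with its ring at the mouth. Back to the stack.

Emit:
apply_moves(steps=[-0.3, 0.81, 0, 0, 0, 0, -0.3, 0.81, 0, 0, 0, 0, -0.3, 0.81, 0, 0, 0, 0, -0.3, 0.81, 0, 0, 0, 0, -0.3, 0.81, 0, 0, 0, 0])

```text
t: 11.77
ee_pos: [0.4641, 0.2093, 0.1893]
tcp_rot: [-0.0, 0.99, 0.139, -0.0]
force: [1.0, -0.2, -0.6]
grip_width: 0.999
finger_force: 0.0
```

Emit:
apply_moves(steps=[-0.3, 0.81, 0, 0, 0, 0, -0.3, 0.81, 0, 0, 0, 0, -0.3, 0.81, 0, 0, 0, 0, -0.3, 0.81, 0, 0, 0, 0, -0.3, 0.81, 0, 0, 0, 0])

```text
t: 12.18
ee_pos: [0.4559, 0.1016, 0.1894]
tcp_rot: [0.0, 0.99, 0.139, 0.0]
force: [0.1, -1.2, -0.0]
grip_width: 0.998
finger_force: 0.0
```

Emit:
apply_moves(steps=[-0.3, 0.81, 0, 0, 0, 0, -0.3, 0.81, 0, 0, 0, 0, -0.3, 0.81, 0, 0, 0, 0, -0.3, 0.81, 0, 0, 0, 0, -0.3, 0.8, 0, 0, 0, 0])

```text
t: 12.6
ee_pos: [0.4476, -0.0058, 0.1894]
tcp_rot: [-0.0, 0.99, 0.139, 0.0]
force: [-0.3, 0.7, -0.6]
grip_width: 0.999
finger_force: 0.0
```

```bash
cat > ms.py <<'E'
from h import *
import sys
D=dict(controller=([.449,-.004,.24],.096,.048,.034,.064),radio=([.45,-.002,.3],.062,.036,.064,.092),power_module=([.449,-.004,.24],.13,.06,0,.034))
s,c=wcap();cv2.imwrite(f"pics/{sys.argv[1]}.png",c["color"])
t=capture("top")
for l in sys.argv[2:]:
    for C,n in((c,"wrist"),(t,"top")):
        for q in outline_of(l,n)[:1]:print(l,n,round(q["p"],2),np.round(q["location"]),fit([(C,q["region"])],*D[l]))
E
python3 ms.py w6 radio controller power_module; python3 -c "
from h import *
go(.45,-.003,.0885,18)"
```

```text
radio wrist 0.96 [276. 198.] (array([ 4.52300e-01, -3.20000e-03,  1.82904e+01]), np.float64(0.026))
controller wrist 0.7 [287. 145.] (array([ 4.50400e-01, -5.00000e-03,  1.41687e+01]), np.float64(0.027))
power_module wrist 0.79 [265. 123.] (array([ 4.48900e-01, -4.30000e-03,  1.66793e+01]), np.float64(0.021))
t 13.0 pos [ 0.4479 -0.004   0.1894] yaw 16.01 tilt 0.01 width 0.999 ff 0.0 F [-0.6  0.2 -0.2]
shift units [ 0.093 -0.013  4.038] turn -0.044
```

View pics/w6.png

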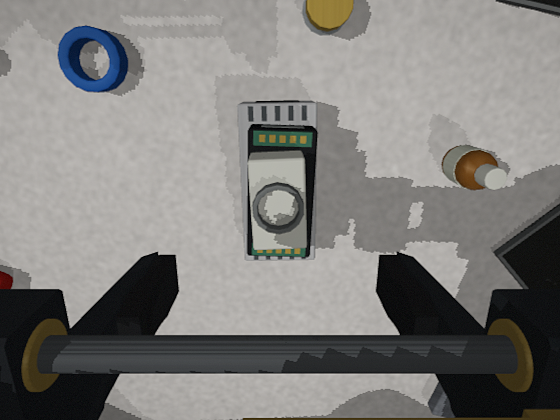

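Wrist view: radio collar at (277,206), black housing and aluminium beneath, fitted to 3 % residual. Gripping the radio.

Emit:
apply_moves(steps=[0.04, 0, 0.85, 0, 0, -0.05, 0.04, 0, 0.9, 0, 0, 0, 0.04, 0, 0.9, 0, 0, 0, 0.04, 0, 0.8, 0, 0, 0, 0.02, 0, 0.58, 0, 0, 0])

```text
t: 13.42
ee_pos: [0.4517, -0.0026, 0.0871]
tcp_rot: [-0.0, 0.987, 0.159, -0.001]
force: [-0.1, -0.5, -0.4]
grip_width: 0.998
finger_force: 0.0
```

Emit:
apply_moves(steps=[0, 0, 0, 0, 0, 0, 0, 0, 0, 0, 0, 0, 0, 0, 0, 0, 0, 0, 0, 0, 0, 0, 0, 0, 0, 0, 0, 0, 0, 0], hand=0, newtons=12)

```text
t: 13.83
ee_pos: [0.4525, -0.0034, 0.0896]
tcp_rot: [0.0, 0.987, 0.158, 0.001]
force: [0.0, 0.5, 0.4]
grip_width: 0.643
finger_force: 0.0
```

Emit:
apply_moves(steps=[0, 0, 0, 0, 0, 0, 0, 0, 0, 0, 0, 0, 0, 0, 0, 0, 0, 0, 0, 0, 0, 0, 0, 0, 0, 0, 0, 0, 0, 0])

```text
t: 14.25
ee_pos: [0.4522, -0.0035, 0.0889]
tcp_rot: [0.0, 0.987, 0.158, 0.0]
force: [0.5, 0.0, 2.6]
grip_width: 0.408
finger_force: 12.0
```

```bash
python3 -c "
from h import *
go(.4523,-.0032,.0885,18.3)"
```

```text
t 14.25 pos [ 0.4522 -0.0035  0.0889] yaw 18.18 tilt 0.02 width 0.408 ff 12.0 F [0.5 0.  2.6]
shift units [ 0.006 -0.01   0.017] turn -0.003
```

Emit:
apply_moves(steps=[0, 0, -0.2, 0, 0, 0, 0, 0, -0.3, 0, 0, 0, 0, 0, -0.4, 0, 0, 0, 0, 0, -0.4, 0, 0, 0, 0, 0, -0.3, 0, 0, 0])

```text
t: 14.67
ee_pos: [0.4523, -0.0034, 0.1299]
tcp_rot: [0.0, 0.987, 0.158, 0.0]
force: [-0.4, -0.1, -0.8]
grip_width: 0.407
finger_force: 12.0
```

Emit:
apply_moves(steps=[0.65, 0.85, 0, 0, 0, 0, 0.65, 0.85, 0, 0, 0, 0, 0.65, 0.85, 0, 0, 0, 0, 0.65, 0.85, 0, 0, 0, 0, 0.65, 0.85, 0, 0, 0, 0])

```text
t: 15.08
ee_pos: [0.5634, -0.0797, 0.1291]
tcp_rot: [-0.0, 0.987, 0.158, -0.0]
force: [0.1, 0.2, -0.5]
grip_width: 0.408
finger_force: 12.0
```

Emit:
apply_moves(steps=[0, 0.85, 0, 0, 0, 0.1, 0, 0.85, 0, 0, 0, 0.1, 0, 0.85, 0, 0, 0, 0.09, 0, 0.85, 0, 0, 0, 0, 0, 0.5, 0, 0, 0, 0])

```text
t: 15.5
ee_pos: [0.5805, -0.1763, 0.1289]
tcp_rot: [0.0, 0.999, 0.044, -0.0]
force: [0.0, -0.4, -1.5]
grip_width: 0.406
finger_force: 12.0
```

```bash
cat > mt.py <<'E'
from h import *
import sys
D=dict(tray_large=([.4786,-.2962,-.54],.156,.086,0,.008),tray_medium=([.6515,.1487,-.24],.122,.074,0,.008),tray_small=([.6737,-.1536,.09],.088,.062,0,.008))
l=sys.argv[1];s,c=wcap()
for q in outline_of(l,"wrist")[:2]:
    ys,xs=np.nonzero(q["region"]);f=fit([(c,q["region"])],*D[l])
    print(round(q["p"],2),"bbox",xs.min(),xs.max(),ys.min(),ys.max(),f)
x,y,a=D[l][0];go(x,y,.0275,np.degrees(a))
im=c["color"];h=cv2.convexHull(np.round(proj(c,box(*D[l][0],*D[l][1:]))).astype(int));cv2.polylines(im,[h],1,(0,0,255));cv2.imwrite(f"pics/{l}.png",im)
E
python3 mt.py tray_small
```

```text
0.66 bbox 205 307 0 129 (array([ 0.6738, -0.1535,  4.7053]), np.float64(0.015))
0.53 bbox 229 324 204 334 (array([ 0.6737, -0.1536,  5.1566]), np.float64(1.0))
t 15.6 pos [ 0.5804 -0.1758  0.1288] yaw 5.04 tilt 0.01 width 0.405 ff 12.0 F [-1.   1.5 -1.8]
shift units [ 3.794 -0.559  4.05 ] turn -0.003
```

Emit:
apply_moves(steps=[0.7, -0.1, 0, 0, 0, 0, 0.9, -0.13, 0, 0, 0, 0, 0.9, -0.13, 0, 0, 0, 0, 0.8, -0.13, 0, 0, 0, 0, 0.5, -0.07, 0, 0, 0, 0])

```text
t: 16.02
ee_pos: [0.6752, -0.1497, 0.1287]
tcp_rot: [-0.0, 0.999, 0.046, 0.0]
force: [0.5, 0.1, -1.4]
grip_width: 0.407
finger_force: 12.0
```

Emit:
apply_moves(steps=[0, 0, 0.8, 0, 0, 0, 0, 0, 1, 0, 0, 0, 0, 0, 0.9, 0, 0, 0, 0, 0, 0.6, 0, 0, 0, 0, 0, 0.3, 0, 0, 0])

```text
t: 16.43
ee_pos: [0.6729, -0.1501, 0.0363]
tcp_rot: [-0.001, 0.999, 0.046, -0.002]
force: [-0.5, 0.9, -1.3]
grip_width: 0.408
finger_force: 12.0
```

Emit:
apply_moves(steps=[0, 0, 0.1, 0, 0, 0, 0, 0, 0.1, 0, 0, 0, 0, 0, 0.08, 0, 0, 0, 0, 0, 0.04, 0, 0, 0, 0, 0, 0, 0, 0, 0])

```text
t: 16.85
ee_pos: [0.6741, -0.152, 0.0313]
tcp_rot: [0.0, 0.999, 0.045, 0.0]
force: [0.9, -0.5, -1.5]
grip_width: 0.405
finger_force: 12.0
```

```bash
python3 -c "
from h import *
go(.6737,-.1535,.0279,5)"
```

```text
t 16.85 pos [ 0.6741 -0.152   0.0313] yaw 5.14 tilt 0.05 width 0.405 ff 12.0 F [ 0.9 -0.5 -1.5]
shift units [-0.023  0.059  0.137] turn 0.003
```

Emit:
apply_moves(steps=[-0.02, 0.05, 0.04, 0, 0, 0, 0, 0, 0.04, 0, 0, 0, 0, 0, 0.03, 0, 0, 0, 0, 0, 0.03, 0, 0, 0, 0, 0, 0, 0, 0, 0])

```text
t: 17.27
ee_pos: [0.6736, -0.1534, 0.028]
tcp_rot: [0.0, 0.999, 0.045, 0.0]
force: [-3.0, 0.4, 4.7]
grip_width: 0.409
finger_force: 12.0
```

Emit:
apply_moves(steps=[0, 0, 0.02, 0, 0, 0, 0, 0, 0, 0, 0, 0, 0, 0, 0, 0, 0, 0, 0, 0, 0, 0, 0, 0, 0, 0, 0, 0, 0, 0])

```text
t: 17.68
ee_pos: [0.6736, -0.1534, 0.028]
tcp_rot: [0.0, 0.999, 0.045, 0.0]
force: [-4.7, 1.0, 8.4]
grip_width: 0.408
finger_force: 12.0
```

Emit:
apply_moves(steps=[0, 0, 0, 0, 0, 0, 0, 0, 0, 0, 0, 0, 0, 0, 0, 0, 0, 0, 0, 0, 0, 0, 0, 0, 0, 0, 0, 0, 0, 0], hand=1)

```text
t: 18.1
ee_pos: [0.6735, -0.1532, 0.0265]
tcp_rot: [-0.0, 0.999, 0.045, -0.0]
force: [0.9, -0.1, -0.3]
grip_width: 0.763
finger_force: 0.0
```

Emit:
apply_moves(steps=[0, 0, -0.6, 0, 0, 0, 0, 0, -1, 0, 0, 0, 0, 0, -1, 0, 0, 0, 0, 0, -1, 0, 0, 0, 0, 0, -1, 0, 0, 0])

```text
t: 18.52
ee_pos: [0.6735, -0.1532, 0.1443]
tcp_rot: [0.0, 0.999, 0.045, 0.0]
force: [-1.1, -0.3, -0.5]
grip_width: 1.0
finger_force: 0.0
```

Run:
```python
from h import *
go(.4504,-.005,.145,14.2)
s,c=wcap();t=capture("top")
for C,n in((c,"wrist"),(t,"top")):
  for q in outline_of("radio",n)[:2]:print(n,round(q["p"],2),q["location"],fit([(C,q["region"])],[.674,-.153,.09],.062,.036,.003,.031))
```

```text
t 18.52 pos [ 0.6735 -0.1532  0.1443] yaw 5.14 tilt 0.06 width 1.0 ff 0.0 F [-1.1 -0.3 -0.5]
shift units [-8.358 -6.704 -0.039] turn -0.201
wrist 0.66 [274.2, 195.4] (array([ 0.6734, -0.1513,  4.8057]), np.float64(0.036))
wrist 0.31 [405.1, 398.9] (array([ 0.674 , -0.153 ,  5.1566]), np.float64(1.0))
```

Radio is placed within 2 mm. Back for the controller.

Emit:
apply_moves(steps=[-0.83, -0.67, 0, 0, 0, 0, -0.83, -0.67, 0, 0, 0, 0, -0.83, -0.67, 0, 0, 0, 0, -0.83, -0.67, 0, 0, 0, 0, -0.83, -0.67, 0, 0, 0, 0])

```text
t: 19.13
ee_pos: [0.5609, -0.0782, 0.1406]
tcp_rot: [-0.0, 0.999, 0.045, -0.001]
force: [1.2, -0.1, 0.2]
grip_width: 0.999
finger_force: 0.0
```

Emit:
apply_moves(steps=[-0.83, -0.67, 0, 0, 0, 0, -0.83, -0.67, 0, 0, 0, 0, -0.83, -0.67, 0, 0, 0, 0, -0.83, -0.67, 0, 0, 0, 0, -0.83, -0.67, 0, 0, 0, 0])

```text
t: 19.55
ee_pos: [0.4501, -0.0042, 0.1409]
tcp_rot: [-0.0, 0.999, 0.045, -0.001]
force: [0.0, 0.5, 0.7]
grip_width: 0.997
finger_force: 0.0
```

Emit:
apply_moves(steps=[0, 0, 0, 0, 0, -0.1, 0, 0, 0, 0, 0, -0.1, 0, 0, 0, 0, 0, 0, 0, 0, 0, 0, 0, 0, 0, 0, 0, 0, 0, 0])

```text
t: 19.97
ee_pos: [0.4517, -0.005, 0.1413]
tcp_rot: [-0.0, 0.993, 0.122, -0.0]
force: [-0.1, 0.0, 0.1]
grip_width: 1.001
finger_force: 0.0
```

```bash
python3 ms.py w7 controller power_module; python3 -c "
from h import *
go(.4504,-.005,.0585,14.2)"
```

```text
controller wrist 0.68 [280. 213.] (array([ 4.50200e-01, -5.40000e-03,  1.39324e+01]), np.float64(0.017))
controller top 0.5 [294. 237.] (array([ 4.65700e-01, -7.60000e-03,  1.13901e+01]), np.float64(0.675))
power_module wrist 0.93 [264. 130.] (array([ 4.48900e-01, -4.40000e-03,  1.69289e+01]), np.float64(0.007))
power_module top 0.65 [349. 240.] (array([ 4.4900e-01, -4.0000e-03,  1.3751e+01]), np.float64(1.0))
t 20.27 pos [ 0.4519 -0.0051  0.1416] yaw 14.1 tilt 0.01 width 0.998 ff 0.0 F [0.1 0.2 0.4]
shift units [-0.055 -0.016  3.325] turn -0.002
```

Emit:
apply_moves(steps=[-0.05, 0, 0.6, 0, 0, 0, 0, 0, 0.8, 0, 0, 0, 0, 0, 0.8, 0, 0, 0, 0, 0, 0.7, 0, 0, 0, 0, 0, 0.4, 0, 0, 0])

```text
t: 20.68
ee_pos: [0.45, -0.0052, 0.0576]
tcp_rot: [-0.0, 0.992, 0.123, -0.001]
force: [0.2, -0.1, -0.6]
grip_width: 1.001
finger_force: 0.0
```

Emit:
apply_moves(steps=[0, 0, 0, 0, 0, 0, 0, 0, 0, 0, 0, 0, 0, 0, 0, 0, 0, 0, 0, 0, 0, 0, 0, 0, 0, 0, 0, 0, 0, 0], hand=0, newtons=18)

```text
t: 21.1
ee_pos: [0.451, -0.0054, 0.0599]
tcp_rot: [0.0, 0.992, 0.123, 0.001]
force: [-0.5, 0.6, 0.0]
grip_width: 0.644
finger_force: 0.0
```

Emit:
apply_moves(steps=[0, 0, 0, 0, 0, 0, 0, 0, 0, 0, 0, 0, 0, 0, 0, 0, 0, 0, 0, 0, 0, 0, 0, 0, 0, 0, 0, 0, 0, 0])

```text
t: 21.52
ee_pos: [0.451, -0.0055, 0.0597]
tcp_rot: [0.0, 0.992, 0.123, 0.0]
force: [-1.5, -1.3, 6.1]
grip_width: 0.542
finger_force: 18.0
```

```bash
python3 -c "
from h import *
go(.6515,.1487,.0585,-13.8)"
```

```text
t 21.52 pos [ 0.451  -0.0055  0.0597] yaw 14.14 tilt 0.06 width 0.542 ff 18.0 F [-1.5 -1.3  6.1]
shift units [ 9.285 -4.02   0.051] turn 0.621
```

Emit:
apply_moves(steps=[0, 0, -0.2, 0, 0, 0, 0, 0, -0.4, 0, 0, 0, 0, 0, -0.6, 0, 0, 0, 0, 0, -0.6, 0, 0, 0, 0, 0, -0.4, 0, 0, 0])

```text
t: 21.93
ee_pos: [0.4506, -0.0052, 0.1153]
tcp_rot: [-0.0, 0.992, 0.123, 0.0]
force: [0.3, -0.1, -3.3]
grip_width: 0.54
finger_force: 18.0
```

Emit:
apply_moves(steps=[0.8, -0.7, 0, 0, 0, 0, 1, -0.8, 0, 0, 0, 0, 1, -0.9, 0, 0, 0, 0, 1, -0.9, 0, 0, 0, 0, 0.7, -0.7, 0, 0, 0, 0])

```text
t: 22.35
ee_pos: [0.536, 0.1213, 0.1141]
tcp_rot: [-0.0, 0.992, 0.123, -0.0]
force: [1.1, -0.3, -3.0]
grip_width: 0.544
finger_force: 18.0
```

Emit:
apply_moves(steps=[0, 0, 0, 0, 0, 0.12, 0, 0, 0, 0, 0, 0.13, 0, 0, 0, 0, 0, 0.13, 0, 0, 0, 0, 0, 0.13, 0, 0, 0, 0, 0, 0.11])

```text
t: 22.77
ee_pos: [0.5348, 0.1193, 0.1139]
tcp_rot: [0.0, 0.992, -0.122, -0.001]
force: [0.0, -0.3, -2.9]
grip_width: 0.543
finger_force: 18.0
```

```bash
python3 mt.py tray_medium
```

```text
0.71 bbox 114 247 0 139 (array([  0.6524,   0.1492, -14.6194]), np.float64(0.016))
t 22.87 pos [0.5349 0.1192 0.114 ] yaw -13.81 tilt 0.07 width 0.542 ff 18.0 F [ 0.1  0.  -1.6]
shift units [ 4.251 -2.259  3.454] turn -0.001
```

Emit:
apply_moves(steps=[0.7, -0.4, 0, 0, 0, 0.01, 0.9, -0.5, 0, 0, 0, 0, 1, -0.5, 0, 0, 0, 0, 1, -0.5, 0, 0, 0, 0, 0.68, -0.36, 0, 0, 0, 0])

```text
t: 23.28
ee_pos: [0.6543, 0.1481, 0.1139]
tcp_rot: [-0.0, 0.993, -0.122, -0.0]
force: [0.7, -0.3, -2.9]
grip_width: 0.546
finger_force: 18.0
```

Emit:
apply_moves(steps=[0, 0, 0.5, 0, 0, 0, 0, 0, 0.8, 0, 0, 0, 0, 0, 0.8, 0, 0, 0, 0, 0, 0.6, 0, 0, 0, 0, 0, 0.3, 0, 0, 0])

```text
t: 23.7
ee_pos: [0.651, 0.1476, 0.0362]
tcp_rot: [0.0, 0.992, -0.123, -0.003]
force: [-0.4, -0.2, -3.2]
grip_width: 0.542
finger_force: 18.0
```

Emit:
apply_moves(steps=[0, 0, 0.1, 0, 0, 0, 0, 0, 0.05, 0, 0, 0, 0, 0, 0.05, 0, 0, 0, 0, 0, 0, 0, 0, 0, 0, 0, 0, 0, 0, 0])

```text
t: 24.12
ee_pos: [0.6532, 0.1478, 0.035]
tcp_rot: [-0.0, 0.992, -0.124, 0.001]
force: [0.4, 0.1, -1.7]
grip_width: 0.539
finger_force: 18.0
```

```bash
python3 -c "
from h import *
go(.652,.149,.0287,-14.2)"
```

```text
t 24.12 pos [0.6532 0.1478 0.035 ] yaw -14.2 tilt 0.07 width 0.539 ff 18.0 F [ 0.4  0.1 -1.7]
shift units [-0.057 -0.034  0.254] turn 0.0
```

Emit:
apply_moves(steps=[-0.04, -0.02, 0.06, 0, 0, 0, 0, 0, 0.06, 0, 0, 0, 0, 0, 0.05, 0, 0, 0, 0, 0, 0.04, 0, 0, 0, 0, 0, 0, 0, 0, 0])

```text
t: 24.53
ee_pos: [0.652, 0.1485, 0.0289]
tcp_rot: [0.0, 0.992, -0.124, -0.0]
force: [0.8, -1.1, -2.3]
grip_width: 0.543
finger_force: 18.0
```

Emit:
apply_moves(steps=[0, 0, 0.02, 0, 0, 0, 0, 0, 0.02, 0, 0, 0, 0, 0, 0.01, 0, 0, 0, 0, 0, 0, 0, 0, 0, 0, 0, 0, 0, 0, 0])

```text
t: 24.95
ee_pos: [0.6521, 0.1485, 0.0287]
tcp_rot: [0.0, 0.992, -0.124, 0.0]
force: [-3.5, -0.4, 6.3]
grip_width: 0.542
finger_force: 18.0
```

Contact made; releasing.

Emit:
apply_moves(steps=[0, 0, 0, 0, 0, 0, 0, 0, 0, 0, 0, 0, 0, 0, 0, 0, 0, 0, 0, 0, 0, 0, 0, 0, 0, 0, 0, 0, 0, 0], hand=1)

```text
t: 25.37
ee_pos: [0.6521, 0.1485, 0.0276]
tcp_rot: [-0.0, 0.992, -0.124, 0.0]
force: [-0.0, -0.3, -0.6]
grip_width: 0.897
finger_force: 0.0
```

Emit:
apply_moves(steps=[0, 0, -0.6, 0, 0, 0, 0, 0, -0.9, 0, 0, 0, 0, 0, -1, 0, 0, 0, 0, 0, -1, 0, 0, 0, 0, 0, -1, 0, 0, 0])

```text
t: 25.78
ee_pos: [0.6519, 0.1485, 0.1413]
tcp_rot: [-0.0, 0.992, -0.124, -0.0]
force: [-0.2, 0.3, 0.2]
grip_width: 1.004
finger_force: 0.0
```

Run:
```python
from h import *
go(.449,-.0044,.14,16.9)
s,c=wcap()
for q in outline_of("controller","wrist")[:2]:print(round(q["p"],2),q["location"],fit([(c,q["region"])],[.652,.149,-.25],.096,.048,.003,.033))
```

```text
t 25.78 pos [0.6519 0.1485 0.1413] yaw -14.21 tilt 0.01 width 1.004 ff 0.0 F [-0.2  0.3  0.2]
shift units [-6.366  7.922  0.054] turn -0.691
0.61 [275.2, 197.6] (array([  0.6516,   0.1508, -13.8924]), np.float64(0.027))
0.31 [478.7, 315.4] (array([  0.652 ,   0.149 , -14.3239]), np.float64(1.0))
```

Emit:
apply_moves(steps=[-0.64, 0.79, 0, 0, 0, 0, -0.64, 0.79, 0, 0, 0, 0, -0.64, 0.79, 0, 0, 0, 0, -0.64, 0.79, 0, 0, 0, 0, -0.64, 0.79, 0, 0, 0, 0])

```text
t: 26.3
ee_pos: [0.5488, 0.0719, 0.1394]
tcp_rot: [0.0, 0.992, -0.124, -0.0]
force: [0.1, -0.8, 0.2]
grip_width: 0.999
finger_force: 0.0
```

Emit:
apply_moves(steps=[-0.64, 0.79, 0, 0, 0, 0, -0.64, 0.79, 0, 0, 0, 0, -0.64, 0.79, 0, 0, 0, 0, -0.64, 0.79, 0, 0, 0, 0, -0.64, 0.79, 0, 0, 0, 0])

```text
t: 26.72
ee_pos: [0.4471, -0.0041, 0.1396]
tcp_rot: [-0.0, 0.992, -0.124, -0.0]
force: [-0.1, 0.7, 0.5]
grip_width: 0.999
finger_force: 0.0
```

Emit:
apply_moves(steps=[0, 0, 0, 0, 0, -0.14, 0, 0, 0, 0, 0, -0.14, 0, 0, 0, 0, 0, -0.14, 0, 0, 0, 0, 0, -0.14, 0, 0, 0, 0, 0, -0.13])

```text
t: 27.13
ee_pos: [0.4481, -0.0036, 0.1397]
tcp_rot: [-0.0, 0.989, 0.149, -0.0]
force: [-0.6, 0.8, -0.2]
grip_width: 0.998
finger_force: 0.0
```

```bash
python3 ms.py w8 power_module; python3 -c "
from h import *
go(.449,-.0044,.0245,16.9)"
```

```text
power_module wrist 0.88 [280. 194.] (array([ 4.4870e-01, -4.5000e-03,  1.6922e+01]), np.float64(0.011))
power_module top 0.58 [348. 173.] (array([ 4.4900e-01, -4.0000e-03,  1.3751e+01]), np.float64(1.0))
t 27.33 pos [ 0.4483 -0.0036  0.1399] yaw 16.65 tilt 0.03 width 1.001 ff 0.0 F [-0.7  0.8 -0.2]
shift units [0.021 0.04  4.616] turn -0.006
```

Emit:
apply_moves(steps=[0.02, 0.04, 0.8, 0, 0, -0.006, 0, 0, 1, 0, 0, 0, 0, 0, 1, 0, 0, 0, 0, 0, 1, 0, 0, 0, 0, 0, 0.8, 0, 0, 0])

```text
t: 27.75
ee_pos: [0.4486, -0.0043, 0.0235]
tcp_rot: [-0.0, 0.989, 0.147, -0.001]
force: [0.3, 0.3, -0.1]
grip_width: 0.999
finger_force: 0.0
```

Emit:
apply_moves(steps=[0, 0, 0, 0, 0, 0, 0, 0, 0, 0, 0, 0, 0, 0, 0, 0, 0, 0, 0, 0, 0, 0, 0, 0, 0, 0, 0, 0, 0, 0], hand=0, newtons=40)

```text
t: 28.17
ee_pos: [0.45, -0.0047, 0.0264]
tcp_rot: [0.001, 0.989, 0.149, 0.001]
force: [-0.1, -1.5, 5.0]
grip_width: 0.676
finger_force: 40.0
```

Emit:
apply_moves(steps=[0, 0, 0, 0, 0, 0, 0, 0, 0, 0, 0, 0, 0, 0, 0, 0, 0, 0, 0, 0, 0, 0, 0, 0, 0, 0, 0, 0, 0, 0])

```text
t: 28.58
ee_pos: [0.45, -0.0047, 0.0264]
tcp_rot: [0.001, 0.989, 0.149, 0.001]
force: [-1.6, -0.8, 7.3]
grip_width: 0.676
finger_force: 40.0
```

```bash
python3 -c "
from h import *
go(.4786,-.2962,.0245,-31)"
```

```text
t 28.58 pos [ 0.45   -0.0047  0.0264] yaw 17.09 tilt 0.15 width 0.676 ff 40.0 F [-1.6 -0.8  7.3]
shift units [-2.334 11.48   0.089] turn 1.069
```

Emit:
apply_moves(steps=[0, 0, -0.3, 0, 0, 0, 0, 0, -0.6, 0, 0, 0, 0, 0, -0.9, 0, 0, 0, 0, 0, -1, 0, 0, 0, 0, 0, -0.9, 0, 0, 0])

```text
t: 29.0
ee_pos: [0.4488, -0.0043, 0.1194]
tcp_rot: [-0.0, 0.989, 0.149, -0.0]
force: [0.4, -1.2, -3.9]
grip_width: 0.678
finger_force: 40.0
```

Emit:
apply_moves(steps=[0, 0, -0.7, 0, 0, 0, -0.3, 0.4, 0, 0, 0, 0, -0.5, 0.7, 0, 0, 0, 0, -0.6, 0.8, 0, 0, 0, 0, -0.6, 0.9, 0, 0, 0, 0])

```text
t: 29.42
ee_pos: [0.4212, -0.0863, 0.1357]
tcp_rot: [-0.0, 0.989, 0.149, -0.0]
force: [0.8, 0.3, -4.5]
grip_width: 0.674
finger_force: 40.0
```

Emit:
apply_moves(steps=[-0.6, 0.9, 0, 0, 0, 0, -0.6, 0.9, 0, 0, 0, 0, -0.6, 0.9, 0, 0, 0, 0, -0.6, 0.9, 0, 0, 0, 0, -0.6, 0.9, 0, 0, 0, 0])

```text
t: 29.83
ee_pos: [0.3826, -0.2165, 0.1356]
tcp_rot: [-0.0, 0.989, 0.149, -0.0]
force: [0.6, -1.0, -3.2]
grip_width: 0.676
finger_force: 40.0
```

Emit:
apply_moves(steps=[0, 0.4, 0, 0, 0, 0.13, 0, 0.4, 0, 0, 0, 0.14, 0, 0.4, 0, 0, 0, 0.14, 0, 0, 0, 0, 0, 0.14, 0, 0, 0, 0, 0, 0.14])

```text
t: 30.25
ee_pos: [0.3888, -0.2451, 0.1355]
tcp_rot: [-0.0, 0.992, -0.125, -0.0]
force: [0.1, -0.2, -3.1]
grip_width: 0.676
finger_force: 40.0
```

Emit:
apply_moves(steps=[0, 0, 0, 0, 0, 0.13, 0, 0, 0, 0, 0, 0.13, 0, 0, 0, 0, 0, 0.12, 0, 0, 0, 0, 0, 0, 0, 0, 0, 0, 0, 0])

```text
t: 30.67
ee_pos: [0.389, -0.2447, 0.1355]
tcp_rot: [-0.0, 0.964, -0.266, -0.0]
force: [0.3, -0.0, -3.4]
grip_width: 0.673
finger_force: 40.0
```

```bash
python3 mt.py tray_large
```

```text
0.67 bbox 206 345 0 126 (array([  0.5008,  -0.3086, -31.0588]), np.float64(0.017))
t 30.77 pos [ 0.3891 -0.2448  0.1354] yaw -30.9 tilt 0.01 width 0.682 ff 40.0 F [-0.5  0.2 -2.9]
shift units [ 4.128 -0.075  4.314] turn 0.001
```

View pics/tray_large.png

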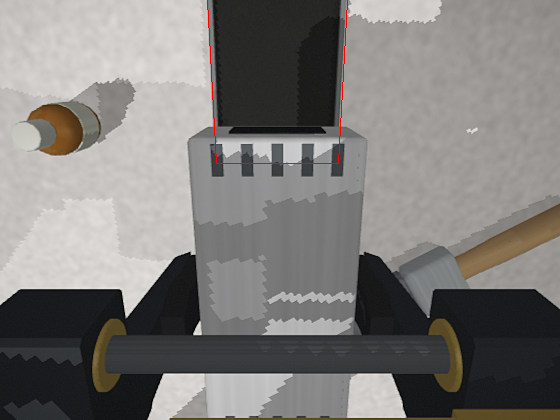

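The overlay of my tray pose matches both long edges (columns 207 and 346). The bottle is well to the left, so I proceed.

Emit:
apply_moves(steps=[0.5, -0.02, 0, 0, 0, 0, 0.9, -0.02, 0, 0, 0, 0, 1, -0.02, 0, 0, 0, 0, 1, -0.01, 0, 0, 0, 0, 0.73, 0, 0, 0, 0, 0])

```text
t: 31.18
ee_pos: [0.4799, -0.2975, 0.1352]
tcp_rot: [0.0, 0.964, -0.267, 0.0]
force: [0.3, 0.8, -3.4]
grip_width: 0.679
finger_force: 40.0
```

Emit:
apply_moves(steps=[0, 0, 0.6, 0, 0, 0, 0, 0, 1, 0, 0, 0, 0, 0, 1, 0, 0, 0, 0, 0, 0.8, 0, 0, 0, 0, 0, 0.4, 0, 0, 0])

```text
t: 31.6
ee_pos: [0.4776, -0.2958, 0.0377]
tcp_rot: [-0.001, 0.964, -0.267, -0.002]
force: [0.4, 0.7, -3.6]
grip_width: 0.676
finger_force: 40.0
```

Emit:
apply_moves(steps=[0, 0, 0.1, 0, 0, 0, 0, 0, 0.05, 0, 0, 0, 0, 0, 0, 0, 0, 0, 0, 0, 0, 0, 0, 0, 0, 0, 0, 0, 0, 0])

```text
t: 32.02
ee_pos: [0.4789, -0.2971, 0.0375]
tcp_rot: [0.0, 0.964, -0.267, 0.001]
force: [-0.5, 0.4, -3.9]
grip_width: 0.679
finger_force: 40.0
```

Run:
```python
from h import *
go(.4786,-.2962,.0294,-31)
for n in("top","scene"):
    c=capture(n)
    for l,D in(("power_module",(.13,.06,.007,.041)),("tray_large",(.156,.086,0,.008))):
        for q in outline_of(l,n)[:1]:print(n,l,round(q["p"],2),np.round(q["location"]),fit([(c,q["region"])],[.4786,-.2962,-.54],*D))
```

```text
t 32.02 pos [ 0.4789 -0.2971  0.0375] yaw -31.03 tilt 0.1 width 0.679 ff 40.0 F [-0.5  0.4 -3.9]
shift units [-0.031 -0.023  0.324] turn -0.001
scene power_module 0.74 [144. 201.] (array([  0.4756,  -0.2977, -32.1544]), np.float64(0.181))
scene tray_large 0.62 [335. 281.] (array([  0.4786,  -0.2962, -30.9397]), np.float64(1.0))
```

Emit:
apply_moves(steps=[0, 0, 0.08, 0, 0, 0, 0, 0, 0.08, 0, 0, 0, 0, 0, 0.06, 0, 0, 0, 0, 0, 0.06, 0, 0, 0, 0, 0, 0, 0, 0, 0])

```text
t: 32.73
ee_pos: [0.4785, -0.2968, 0.0295]
tcp_rot: [0.0, 0.964, -0.268, -0.0]
force: [-0.2, 0.6, -2.3]
grip_width: 0.679
finger_force: 40.0
```

Emit:
apply_moves(steps=[0, 0, 0.03, 0, 0, 0, 0, 0, 0.02, 0, 0, 0, 0, 0, 0.02, 0, 0, 0, 0, 0, 0, 0, 0, 0, 0, 0, 0, 0, 0, 0])

```text
t: 33.15
ee_pos: [0.4786, -0.2967, 0.0294]
tcp_rot: [0.0, 0.964, -0.267, 0.0]
force: [-6.5, 5.8, 16.6]
grip_width: 0.676
finger_force: 40.0
```

Emit:
apply_moves(steps=[0, 0, -0.03, 0, 0, 0, 0, 0, 0, 0, 0, 0, 0, 0, 0, 0, 0, 0, 0, 0, 0, 0, 0, 0, 0, 0, 0, 0, 0, 0], hand=1)

```text
t: 33.57
ee_pos: [0.4785, -0.2968, 0.0283]
tcp_rot: [-0.0, 0.964, -0.268, -0.0]
force: [0.7, -0.6, -0.3]
grip_width: 0.998
finger_force: 0.0
```

Emit:
apply_moves(steps=[0, 0, -0.4, 0, 0, 0, 0, 0, -0.8, 0, 0, 0, 0, 0, -1, 0, 0, 0, 0, 0, -1, 0, 0, 0, 0, 0, -1, 0, 0, 0])

```text
t: 33.98
ee_pos: [0.4785, -0.2967, 0.1353]
tcp_rot: [0.0, 0.964, -0.268, 0.0]
force: [0.8, 0.4, 0.3]
grip_width: 1.001
finger_force: 0.0
```

Emit:
apply_moves(steps=[-0.6, 0, -1, 0, 0, 0, -0.6, 0, -0.9, 0, 0, 0, -0.6, 0, -0.5, 0, 0, 0, -0.6, 0, 0, 0, 0, 0, 0, 0, 0, 0, 0, 0])

```text
t: 34.4
ee_pos: [0.426, -0.2649, 0.195]
tcp_rot: [0.0, 0.964, -0.268, 0.001]
force: [0.4, 0.3, -0.1]
grip_width: 1.001
finger_force: 0.0
```

Run:
```python
from h import *
go(.4786,-.2962,.2,-31)
s,c=wcap();t=capture("scene")
for l,D in(("power_module",(.13,.06,.003,.037)),("tray_large",(.156,.086,0,.008))):
    for q in outline_of(l,"wrist")[:1]:print(l,round(q["p"],2),np.round(q["location"]),fit([(c,q["region"])],[.4786,-.2962,-.54],*D))
cv2.imwrite("pics/end.png",c["color"]);cv2.imwrite("pics/ends.png",t["color"])
```

```text
t 34.4 pos [ 0.426  -0.2649  0.195 ] yaw -31.04 tilt 0.08 width 1.001 ff 0.0 F [ 0.4  0.3 -0.1]
shift units [ 2.447 -0.012 -0.198] turn -0.001
power_module 0.6 [275. 101.] (array([  0.4772,  -0.2936, -31.0488]), np.float64(0.015))
tray_large 0.95 [320.  66.] (array([  0.4794,  -0.2959, -30.9959]), np.float64(0.012))
```

View pics/end.png

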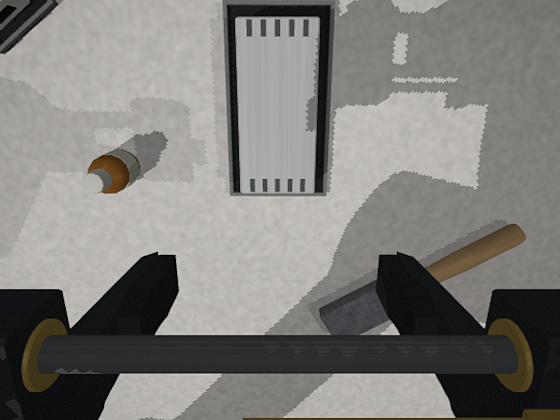

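View pics/ends.png

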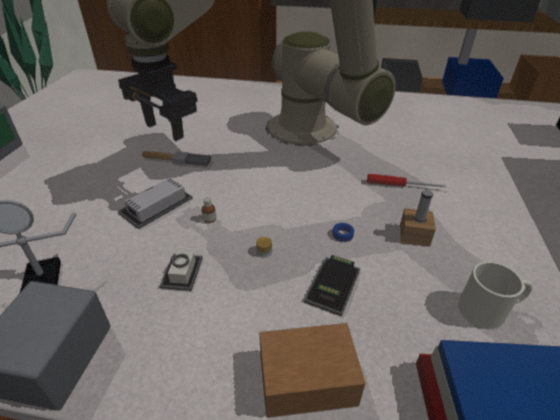

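Every piece is in place: aluminium (155,200), radio (182,268), controller (333,283), probe in the holder (424,215). The bottle (208,213) and tape (343,232) have not moved, and the gripper is clear.

```bash
python3 -c "
from rig import *
print(sign_off())"
```

```text
the job is handed in; nothing more can be done
None
```

The job is handed in at about 34 s of 128 s, with no verdict returned: the last pictures show the probe in the holder with its ring at the mouth, each housing within about 4 mm of its tray's centre, and the bottle and tape where they were.

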